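Stop a test stand rocking with a levelling wedge

TASK

The instrument stand on the bench rocks because one of its four feet is too short. With the fingertips only and without lifting anything, push the white wedge, thin end first, under the short foot until it is snug and takes load, but not so far that it jacks the stand up. Then press firmly with the fingertips on the top of the stand at that corner for a moment to test that it no longer rocks, and move away, leaving the wedge in place and the stand and the other things where they were.

Things in the scene. Friction and masses are not known exactly. Their poses are not given: they have to be found in the camera images.
- stand: Loose test stand, about 2.4 kg: aluminium frame with black drilled board, 260 (x) by 220 (y) mm, underside 34, top 62 mm above the bench; column and yellow head 220 mm high over its +x, -y quarter. Origin on the bench under the deck's centre, z up. Ball feet of radius 12 mm at x = +-110, y = +-90 mm; the one at -110, +90 is short, so about 2 N on that corner rocks the stand.
- short_foot (a point): Point of the stand at bench height right below the middle of the short foot (near left corner seen from the robot, diagonally opposite the column), 20 mm in from the deck's +y and -x sides; axes as the stand. The foot hangs 4 to 10 mm clear of the bench (differs each time, not told). The wedge goes in from the stand's +y side, roughly towards its -y.
- corner (a point): Point on the flat deck top right above the short foot, 62 mm above the bench: where to press; axes as the stand. The deck top is bare for 100 mm around it.
- wedge: Loose white plastic wedge, 90 g, 44 mm wide. Origin on its underside, mid thin edge; +x points out over the thin edge, z up. The top rises backwards from 2 mm to 14.6 mm at x = -105 mm (slope 0.12: stays put once snug). Starts 50 to 110 mm off the foot, pointing roughly at it. Slides at under 2 N; snug with the foot 17 to 67 mm behind the thin edge, where 4 to 8 N of push seats it.
- tab (a point): Middle of the flat rear face of the wedge's upright push tab, 13 mm above the bench and 115 mm behind the thin edge; axes as the wedge. The tab is 60 mm wide (y), 26 mm high and 10 mm thick.
- screwdriver: Bystander: screwdriver with black handle, 190 mm long, lying on the bench between the robot and the stand's right part. Leave alone.
- jar: Bystander: small lidded jar, 60 mm diameter, 70 mm high, right of the stand. Leave alone.
- pedestal: Bystander: steel pedestal post, 25 mm diameter on a 44 mm base, 60 mm high, far left of the stand. Leave alone.
There are look-alikes about, which are no part of the job. Several things look just like the wedge: the one meant starts farthest to the robot's left.

How it is judged:
On the way, in this order (a step that is already met when the one before it is completed fails the run):
1. the wedge is under the short foot and snug: it bears on the foot (over 0.5 N) while nothing presses on the stand (contact force between wedge and stand above 0.5 N and contact force between the fingers and stand below 0.3 N and x of short_foot in the frame of wedge between -0.1 and -0.008 m and y of short_foot in the frame of wedge between -0.02 and 0.02 m), for 0.2 s.
2. the corner over the short foot is pressed from above with the fingertips (over 4 N) and the stand does not rock (tilt under 0.010 rad) (contact force between the fingers and stand above 4 N and angle between stand's own z axis and vertical below 0.01 rad and horizontal distance between the grasp point and corner below 0.06 m and z of the grasp point in the frame of stand above 0.06 m), for 0.2 s.
At the end, for the whole second after the job is handed in: The wedge lies flat under the short foot (within 20 mm of its middle line, 8 to 100 mm behind the thin edge) and bears on it (over 0.3 N); the stand is level (tilt under 0.008 rad), within 30 mm of where it stood; both are at rest; the bystanders are within 20 mm of their places (contact force between wedge and stand above 0.3 N and x of short_foot in the frame of wedge between -0.1 and -0.008 m and y of short_foot in the frame of wedge between -0.02 and 0.02 m and angle between stand's own z axis and vertical below 0.008 rad and height (world z) of wedge below 0.004 m and angle between wedge's own z axis and vertical below 0.03 rad and distance of stand from where it was at the start of the episode below 0.03 m and linear speed of each of wedge, stand below 0.01 m/s and distance of each of screwdriver, jar, pedestal from where it was at the start of the episode below 0.02 m); the robot touches nothing.
It fails at once if the wedge is lifted off the bench or tipped (height (world z) of wedge above 0.02 m or height (world z) of tab above 0.035 m or angle between wedge's own z axis and vertical above 0.4 rad).
It fails at once if the stand is lifted, tipped or shoved more than 50 mm (height (world z) of stand above 0.015 m or angle between stand's own z axis and vertical above 0.15 rad or distance of stand from where it was at the start of the episode above 0.05 m).
It fails at once if the stand is pressed with more than 40 N (contact force between the fingers and stand above 40 N).
It fails at once if a bystander is moved more than 30 mm or tipped over (distance of any of screwdriver, jar, pedestal from where it was at the start of the episode above 0.03 m).
It also fails if it takes over 61 s, if anything falls off the work surface, if the arm or the gripper's body presses on something with over 40 N, if the wrist force passes 120 N, or if a joint passes its speed limit or range.

ROBOT

A 6-joint arm with a two-finger parallel gripper is mounted at the origin on the work surface. World frame = base frame: x ahead of the robot, y to its left, z up, the work surface at z = 0. Lengths are in m, angles in rad, forces in N, time in s.
With the tool pointing down it reaches from about 0.325 to 0.775 m from the base axis. Payload 5.5 kg.
Tool frame: the origin (TCP) lies on the mounting face of the last link; the fingertips stand 173 mm ahead of it and the grasp point (between the pads) lies 155 mm ahead of it; z points along the fingers, y is the direction in which the jaws open and shut (so a half turn about z gives the same grasp; the last joint's range is limited). The gripper opens to 85 mm and grips with 20 to 120 N. Pads are 22 mm wide; open, the fingers measure 114 mm over their backs; the gripper's body (76 mm by 85 mm) begins 54 mm behind the grasp point. The pads swing forward as they close: fully open they stand 13 mm farther back than shut.
Start: joints at [-1.39, 0.091, 1.231, -0, 1.82, -0.057], TCP at [0.141, -0.583, 0.405] pointing down, gripper open.
Joint ranges: [-2.87, 2.87], [-0.86, 2.18], [0.17, 2.46], [-1.51, 4.65], [0.06, 2.69], [-2.65, 2.65]. Speed limits (rad/s): [2.57, 2.57, 3.01, 3.14, 3.14, 3.14].

INTERFACE

Orientations are given as a unit quaternion [x, y, z, w].
In Python, from workcell import sense, eyes, workorder, spotter gives the robot as it stands.
- The arm moves only by the shell command python3 -m creep 'ROWS' [OPENING]. ROWS is JSON, a list of rows, each a list of 2 entries, a list of its own where there are three numbers: the shift along the tool's x, y, z scaled (see below), then the turn, a rotation vector about the tool's x, y, z scaled (see below). A call has exactly 10 rows; each row shifts and turns the commanded pose from where the row before left it, along the tool's axes as they then stand; what a row does not reach is not made up. The controller multiplies each number of a shift by 6 cm and each number of a turn by 45 degrees. A row lasts 1/8 s, in which the tool goes at most 62.5 mm and 10.7 degrees, less where a joint would pass 70% of its speed; a pose out of reach is approached as far as the arm can. A call with a number of a shift or a turn outside -1 to 1 is refused whole. A call with a gripper value outside its range is refused whole. OPENING is the opening, from -1 (shut) to 1 (fully open), set as the call begins (- or left out, the last holds). The fingers move at their own pace and stop on an object; the grip force is fixed at half the most. Time passes only in rows, so rows that do not move let the fingers close, or fill a call up. It gives the time, the measured TCP pose, the force and the opening at its end, in the units of the state.
- sense(): the state, without advancing time (a new reading comes with each control period).
- eyes.get_image(name): name is "scene" or "top"; returns the picture (384x512x3 uint8, blue, green, red); there is no depth.
- eyes.calibration(name): a dict with "fx", "fy", "cx", "cy" (pixels), "rvec" (rotation vector, rad) and "tvec" (3), from world to camera coordinates, as OpenCV has them. Camera axes: x right, y down, z forward; pixel columns grow to the right and rows downward; lengths in m; the calibration is good to about 2 mm. A picture is of the moment at which its call begins. calibration takes no time and is no camera call.
- workorder.hand_in(): hands the job in, once; it reports no verdict.
Trained networks look in the newest picture that a camera, given by its name, has taken for a name from the list of things; names that differ only in an ending like _2 or _b are one class to them, and where a whole thing is asked for, a point or a joint stands for the part that bears it (a point fixed in the world has none). Each returns a list of dicts, best first, with "score" (0 to 1); they miss things now and then, are a little off and sometimes report something else, mostly with a low value. They report only what shows in the picture. A call takes as long as a camera call. They do not tell look-alikes from the thing itself.
- spotter.find_in(thing, camera): "point" ([x, y, z] in m, in world coordinates, good to about 4 mm: the middle of the surface that is visible of it).
- spotter.place_of(thing, camera): "point" ([x, y, z] in m, in world coordinates, good to about 4 mm: a listed point, or the origin of a listed thing).
The state is a dict: "time_s": time; "qpos": joint angles; "joint_velocities": joint speeds; "joint_efforts": joint torques, N m; "eef_pos": TCP position; "ee_rot": TCP orientation; "force": force on the tool from outside, world axes, zero at the start; "ft_torque": the same for the moment, N m; "width": opening from 0.0 (shut) to 1.0 (fully open).
Only numpy, scipy, OpenCV 4.12 (cv2) and the standard library are available. Lean on these libraries where they do the work, as an engineer would, in place of code of your own. Each camera call takes 0.05 s, during which the arm holds its last target. There are 200 camera calls.

## Working session

There is one attempt and no reset: what is moved stays moved. The work goes in short steps, Python scripts to look and compute and a shell command to move; the robot and the scene stay as the last step left them, time stands still between calls to the robot, and variables do not carry over. Pictures are saved under pics/ and viewed, on a budget of 10 in all, crops included, one or two more only if the job needs it, and the job is handed in when it is done.

```bash
mkdir -p pics; ls; python3 - <<'E'
from workcell import sense, eyes, spotter
import cv2, numpy as np
s=sense(); print({k:np.round(v,3).tolist() for k,v in s.items()})
a=eyes.get_image("scene"); b=eyes.get_image("top")
cv2.imwrite("pics/scene0.png",a); cv2.imwrite("pics/top0.png",b)
for c in("scene","top"):
  cal=eyes.calibration(c); print(c,{k:np.round(v,3).tolist() for k,v in cal.items()})
  for t in("wedge","tab","short_foot","corner","stand"):
    for d in spotter.place_of(t,c): print(c,t,{k:np.round(v,3).tolist() for k,v in d.items()})
E
```

```text
pics
{'time_s': 0.0, 'qpos': [-1.39, 0.092, 1.232, 0.0, 1.82, -0.057], 'joint_velocities': [-0.001, 0.001, 0.001, 0.001, 0.0, -0.001], 'joint_efforts': [0.002, -45.873, -41.802, -0.0, 0.012, -0.0], 'eef_pos': [0.141, -0.583, 0.404], 'ee_rot': [0.993, 0.119, -0.0, -0.001], 'force': [0.232, 0.035, -0.526], 'ft_torque': [-0.024, -0.014, -0.024], 'width': 1.0}
scene {'fx': 364.386, 'fy': 364.386, 'cx': 258.646, 'cy': 196.189, 'rvec': [1.926, 1.303, -0.638], 'tvec': [-0.106, -0.288, 1.393]}
scene wedge {'point': [0.506, 0.18, 0.003], 'score': 0.82}
scene wedge {'point': [0.335, -0.045, 0.004], 'score': 0.78}
scene wedge {'point': [0.502, -0.309, 0.003], 'score': 0.63}
scene tab {'point': [0.542, 0.284, 0.014], 'score': 0.97}
scene tab {'point': [0.329, -0.16, 0.014], 'score': 0.8}
scene tab {'point': [0.404, -0.235, 0.015], 'score': 0.79}
scene corner {'point': [0.518, 0.07, 0.062], 'score': 0.6}
scene stand {'point': [0.616, -0.03, 0.0], 'score': 0.69}
top {'fx': 425.238, 'fy': 425.238, 'cx': 258.839, 'cy': 194.067, 'rvec': [2.101, -2.114, 0.186], 'tvec': [-0.066, 0.559, 1.264]}
top wedge {'point': [0.502, -0.304, 0.003], 'score': 0.79}
top wedge {'point': [0.507, 0.177, 0.002], 'score': 0.78}
top tab {'point': [0.543, 0.285, 0.016], 'score': 0.92}
top tab {'point': [0.406, -0.234, 0.018], 'score': 0.72}
top tab {'point': [0.331, -0.156, 0.012], 'score': 0.59}
top corner {'point': [0.521, 0.068, 0.063], 'score': 0.74}
```

```bash
cat > h.py <<'E'
import numpy as np, cv2
from workcell import eyes
def proj(c,P):
    k=eyes.calibration(c); K=np.array([[k["fx"],0,k["cx"]],[0,k["fy"],k["cy"]],[0,0,1.]])
    return cv2.projectPoints(np.array(P,float).reshape(-1,3),np.array(k["rvec"],float),np.array(k["tvec"],float),K,None)[0].reshape(-1,2)
def unproj(c,px,z):
    k=eyes.calibration(c); R=cv2.Rodrigues(np.array(k["rvec"],float))[0]; t=np.array(k["tvec"],float)
    o=-R.T@t; d=(np.c_[(np.array(px,float).reshape(-1,2)-[k["cx"],k["cy"]])/[k["fx"],k["fy"]],np.ones(len(np.array(px).reshape(-1,2)))])@R
    return o+d*((z-o[2])/d[:,2])[:,None]
E
python3 - <<'E'
from h import *
P=[[.506,.178,.002],[.542,.285,.013],[.52,.069,.062],[.52,.069,0],[.616,-.03,0]]
for c in("scene","top"): print(c,proj(c,P).round(0).tolist())
E
```

```text
scene [[342.0, 183.0], [381.0, 178.0], [313.0, 177.0], [312.0, 195.0], [295.0, 225.0]]
top [[182.0, 214.0], [149.0, 202.0], [214.0, 206.0], [216.0, 209.0], [247.0, 180.0]]
```

View pics/top0.png

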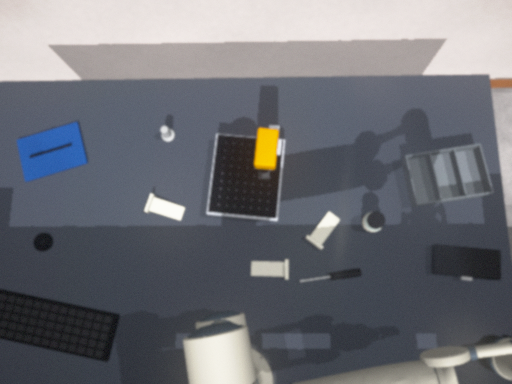

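View pics/scene0.png

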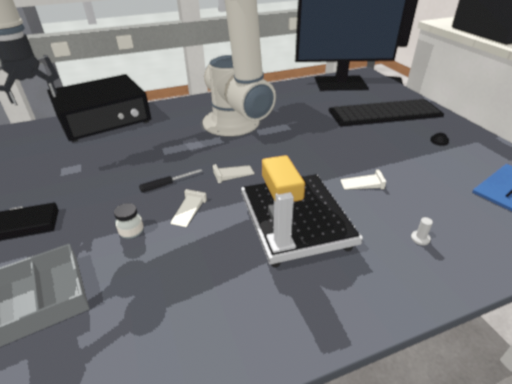

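The top view shows three wedges: (165,208), (270,269) and (323,230). The robot's left (+y) is image left, so the target is the one at (165,208). The stand is at about (247,177), with its short-foot corner at lower left (213,208). I'll check the choice in a close crop.

```bash
python3 - <<'E'
from h import *
a=cv2.imread("pics/top0.png")[120:240,130:290]
cv2.imwrite("pics/crop1.png",cv2.resize(a,None,fx=5,fy=5,interpolation=cv2.INTER_CUBIC))
E
```

```text
(no output)
```

View pics/crop1.png

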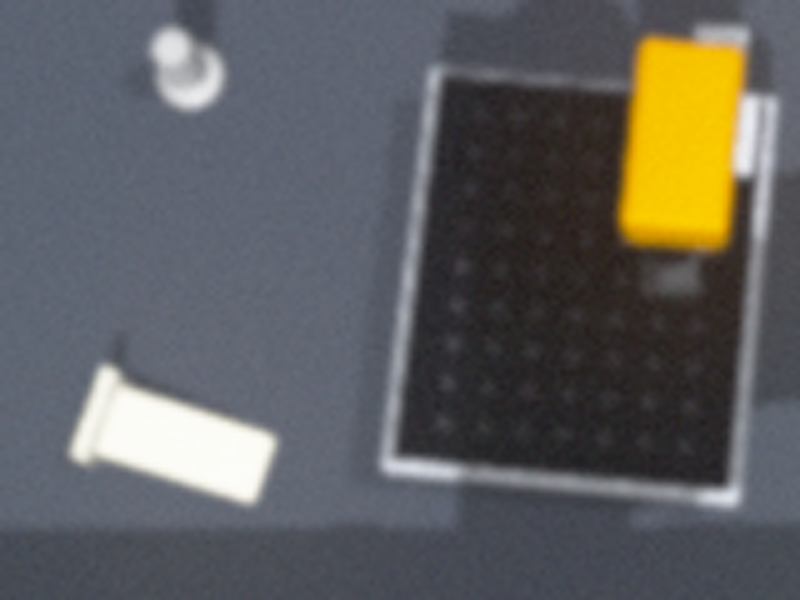

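The crop shows the wedge with its tab at left (88,415) and its thin edge at right (266,470), pointing at the stand. The stand's near-left deck corner is at (385,470).

```bash
python3 - <<'E'
from h import *
f=lambda L,z: unproj("top",np.array(L)/5+[130,120]-.4,z)
d=f([(435,68),(385,470),(740,500),(775,97)],.062); print(d.round(4))
e=f([(277,437),(255,503)],.002); t=f([(101,365),(70,460)],.026)
print("edge",e.round(4),e.mean(0)); print("tab rear",t.round(4),t.mean(0))
u=e.mean(0)-t.mean(0); print("yaw",np.degrees(np.arctan2(u[1],u[0])),np.hypot(*u[:2]))
x=(d[0]-d[1])[:2]; x/=np.hypot(*x); y=(d[1]-d[2])[:2]; print("stand yaw",np.degrees(np.arctan2(x[1],x[0])),np.degrees(np.arctan2(y[1],y[0]))-90)
c=d[:,:2].mean(0); yy=np.array([-x[1],x[0]]); print("centre",c,"foot",c-.11*x+.09*yy)
E
```

```text
[[ 0.7554  0.0642  0.062 ]
 [ 0.497   0.0909  0.062 ]
 [ 0.4769 -0.1263  0.062 ]
 [ 0.7336 -0.1517  0.062 ]]
edge [[0.5282 0.1699 0.002 ]
 [0.4855 0.1827 0.002 ]] [0.50686874 0.17631405 0.002     ]
tab rear [[0.5716 0.2794 0.026 ]
 [0.5104 0.2962 0.026 ]] [0.54103361 0.28779378 0.026     ]
yaw -107.03858136643323 0.11659746069380332
stand yaw -5.89921867411461 -5.283629638310387
centre [ 0.61571176 -0.03076284] foot [0.5155444  0.07006623]
```

```bash
python3 -m creep '[[[0.56,-0.61,0],[0,0,0]],[[0.56,-0.61,0],[0,0,0]],[[0.56,-0.61,0],[0,0,0]],[[0.56,-0.61,0],[0,0,0]],[[0.56,-0.61,0],[0,0,0]],[[0.56,-0.61,0],[0,0,0]],[[0.56,-0.61,0],[0,0,0]],[[0.56,-0.61,0],[0,0,0]],[[0.56,-0.61,0],[0,0,0]],[[0.56,-0.61,0],[0,0,0]]]' -1
python3 -m creep '[[[0.56,-0.61,0],[0,0,0]],[[0.56,-0.61,0],[0,0,0]],[[0.56,-0.61,0],[0,0,0]],[[0.56,-0.61,0],[0,0,0]],[[0.56,-0.61,0],[0,0,0]],[[0.56,-0.61,0],[0,0,0]],[[0.56,-0.61,0],[0,0,0]],[[0.56,-0.61,0],[0,0,0]],[[0.56,-0.61,0],[0,0,0]],[[0.56,-0.61,0],[0,0,0]]]' 
python3 -m creep '[[[0,0,0.3],[0,0,-0.225]],[[0,0,0.3],[0,0,-0.225]],[[0,0,0.3],[0,0,-0.225]],[[0,0,0.3],[0,0,-0.225]],[[0,0,0.3],[0,0,-0.225]],[[0,0,0.3],[0,0,-0.225]],[[0,0,0],[0,0,-0.225]],[[0,0,0],[0,0,-0.225]],[[0,0,0],[0,0,0]],[[0,0,0],[0,0,0]]]'
```

```text
time_s: 1.85
eef_pos: [0.382, -0.1467, 0.405]
ee_rot: [0.993, 0.119, 0.0, 0.0]
force: [1.0, -0.0, -0.4]
width: -0.001
time_s: 3.1
eef_pos: [0.6226, 0.2881, 0.4047]
ee_rot: [0.993, 0.119, 0.0, 0.0]
force: [-0.4, -0.6, 0.5]
width: -0.0
time_s: 4.35
eef_pos: [0.622, 0.2866, 0.2967]
ee_rot: [0.679, 0.734, 0.0, 0.0]
force: [0.1, -0.4, -0.4]
width: 0.0
```

```bash
python3 -m creep '[[[-0.05,0,0.47],[0,0,0]],[[-0.05,0,0.47],[0,0,0]],[[0,0,0.47],[0,0,0]],[[0,0,0.47],[0,0,0]],[[0,-0.19,0],[0,0,0]],[[0,-0.19,0],[0,0,0]],[[0,-0.19,0],[0,0,0]],[[0,-0.19,0],[0,0,0]],[[0,-0.19,0],[0,0,0]],[[0,0,0],[0,0,0]]]'
python3 - <<'E'
from h import *
from workcell import spotter
a=eyes.get_image("top")
for t in("wedge","tab"):
  for d in spotter.place_of(t,"top"): print(t,np.round(d["point"],3),round(d["score"],2))
cv2.imwrite("pics/crop2.png",cv2.resize(a[120:240,130:290],None,fx=5,fy=5,interpolation=cv2.INTER_CUBIC))
E
```

```text
time_s: 5.6
eef_pos: [0.5649, 0.276, 0.1842]
ee_rot: [0.678, 0.735, 0.0, -0.0]
force: [-0.3, -0.2, -0.5]
width: 0.0
wedge [ 0.501 -0.306  0.   ] 0.86
wedge [ 0.333 -0.043 -0.001] 0.75
wedge [0.503 0.167 0.003] 0.62
tab [0.518 0.278 0.016] 0.98
tab [ 0.331 -0.157  0.012] 0.96
tab [ 0.407 -0.234  0.017] 0.62
```

View pics/crop2.png

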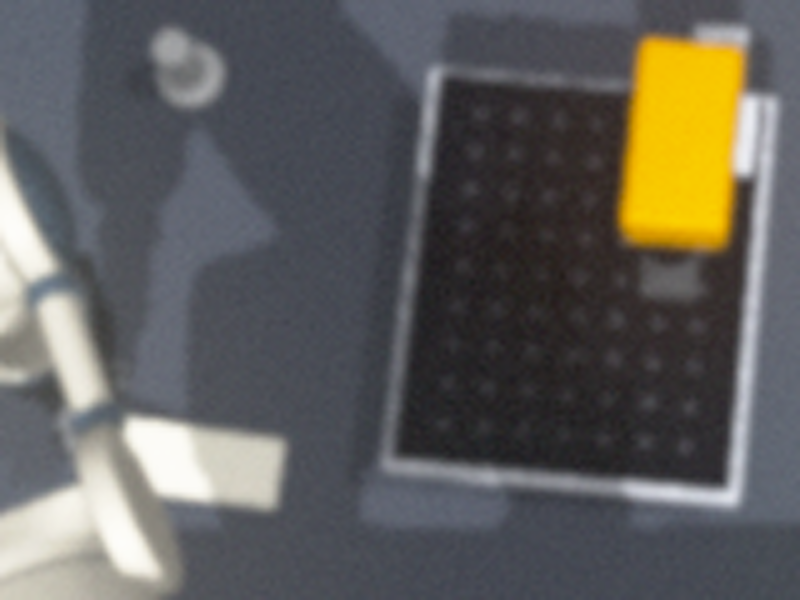

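The wedge is turned: its thin edge now runs from (287,440) to (278,510) in the crop, and its long sides tilt about 8°. The arm hides the tab.

```bash
python3 - <<'E'
from h import *
f=lambda L,z: unproj("top",np.array(L)/5+[130,120]-.4,z)
e=f([(287,440),(278,510)],.002); s=np.r_[f([(190,425)],.011),f([(205,500)],.010)]
print(e,e.mean(0))
for a,b in zip(s,e): u=b-a; print(np.degrees(np.arctan2(u[1],u[0])))
u=e[1]-e[0]; print(np.degrees(np.arctan2(u[1],u[0]))+90)
F=np.array([.517,.0697]); m=e.mean(0)[:2]
print("tab est",m-.115*np.array([np.cos(np.radians(-97)),np.sin(np.radians(-97))]))
w=F-m; print("dir to foot",np.degrees(np.arctan2(w[1],w[0])),np.hypot(*w))
E
```

```text
[[0.52623522 0.16335972 0.002     ]
 [0.4808729  0.16781157 0.002     ]] [0.50355406 0.16558565 0.002     ]
-98.13281048426451
-97.12232718487957
264.3949548698947
tab est [0.51756904 0.27972846]
dir to foot -82.01752683388808 0.09682381270737865
```

```bash
python3 -m creep '[[[0,-0.105,0],[0,0,0]],[[0,-0.105,0],[0,0,0]],[[0,-0.105,0],[0,0,0]],[[0,-0.105,0],[0,0,0]],[[0,0,0],[0,0,0]],[[0,0.35,0],[0,0,0]],[[0.4,0.4,-0.3],[0,0,0]],[[0.8,0,-0.4],[0,0,0]],[[0.2,0,0],[0,0,0]],[[0,0,0],[0,0,0]]]' -0.1
python3 - <<'E'
from h import *
from workcell import spotter
a=eyes.get_image("top")
for t in("wedge","tab"):
  for d in spotter.place_of(t,"top"): print(t,np.round(d["point"],3),round(d["score"],2))
cv2.imwrite("pics/crop3.png",cv2.resize(a[120:240,130:290],None,fx=5,fy=5,interpolation=cv2.INTER_CUBIC))
E
```

```text
time_s: 7.0
eef_pos: [0.5783, 0.3618, 0.2252]
ee_rot: [0.677, 0.736, -0.001, 0.0]
force: [-0.2, 0.1, -0.5]
width: 0.45
wedge [ 0.335 -0.042 -0.   ] 0.96
wedge [0.51  0.157 0.002] 0.94
wedge [ 0.499 -0.305 -0.   ] 0.61
tab [ 0.329 -0.155  0.012] 0.72
tab [ 0.407 -0.236  0.016] 0.62
tab [0.476 0.266 0.015] 0.61
tab [ 0.475 -0.425 -0.001] 0.28
```

View pics/crop3.png

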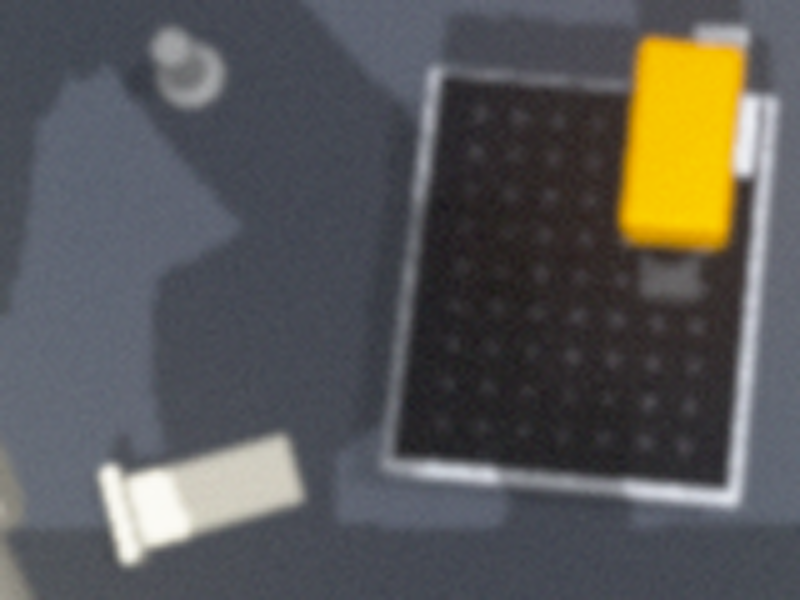

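The wedge has over-rotated. Its thin edge now runs from (287,433) to (305,500), and the tab's rear edge from (100,467) to (125,565).

```bash
python3 - <<'E'
from h import *
f=lambda L,z: unproj("top",np.array(L)/5+[130,120]-.4,z)
e=f([(287,433),(305,500)],.002); t=f([(99,468),(124,566)],.026)
m=e.mean(0)[:2]; r=t.mean(0)[:2]; u=m-r; y=np.arctan2(u[1],u[0]); print(m,r,np.degrees(y),np.hypot(*u))
for q in(e,t):
  v=q[1]-q[0]; print(np.degrees(np.arctan2(v[1],v[0]))+90-360)
F=np.array([.517,.0697]); w=F-m; print("dir to foot",np.degrees(np.arctan2(w[1],w[0])))
c,s=np.cos(y),np.sin(y); print("foot in wedge",c*w[0]+s*w[1],-s*w[0]+c*w[1])
E
```

```text
[0.50900375 0.15706908] [0.47407774 0.26819436] -72.5523761955003 0.11648456805776558
-433.5824712441464
-433.2938851409158
dir to foot -84.7707088497679
foot in wedge 0.08574690337114577 -0.018567857253693216
```

```bash
python3 -m creep '[[[-0.23,-0.454,0],[0,0,0]],[[-0.23,-0.454,0],[0,0,0]],[[-0.23,-0.454,0],[0,0,0]],[[-0.23,-0.454,0],[0,0,0]],[[0,0,0.375],[0,0,-0.127]],[[0,0,0.375],[0,0,0]],[[-0.15,0,0],[0,0,0]],[[-0.15,0,0],[0,0,0]],[[-0.15,0,0],[0,0,0]],[[0,0,0],[0,0,0]]]'
python3 - <<'E'
from h import *
from workcell import spotter
a=eyes.get_image("top")
for t in("wedge","tab","corner"):
  for d in spotter.place_of(t,"top"): print(t,np.round(d["point"],3),round(d["score"],2))
cv2.imwrite("pics/crop4.png",cv2.resize(a[120:240,130:290],None,fx=5,fy=5,interpolation=cv2.INTER_CUBIC))
E
```

```text
time_s: 8.4
eef_pos: [0.4798, 0.2701, 0.1818]
ee_rot: [0.641, 0.768, 0.001, 0.0]
force: [-0.8, 0.1, -0.9]
width: 0.451
wedge [ 0.332 -0.043  0.   ] 0.97
wedge [ 0.501 -0.307  0.003] 0.62
wedge [0.5   0.142 0.001] 0.55
tab [ 0.33  -0.157  0.009] 0.94
tab [ 0.406 -0.238  0.014] 0.85
tab [0.479 0.254 0.013] 0.82
corner [0.516 0.069 0.06 ] 0.78
```

View pics/crop4.png

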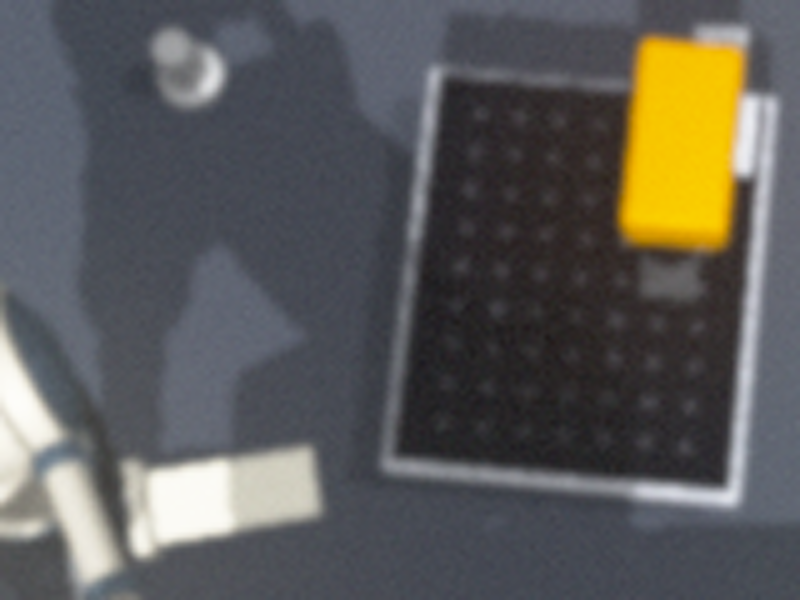

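The thin edge is now at (315,445)–(325,515) and the wedge is squared up against the fingers.

```bash
python3 - <<'E'
from h import *
f=lambda L,z: unproj("top",np.array(L)/5+[130,120]-.4,z)
e=f([(315,445),(325,516)],.002); s=np.r_[f([(155,466)],.0135),f([(160,545)],.0135)]
for a,b in zip(s,e): u=b-a; print(np.degrees(np.arctan2(u[1],u[0])))
v=e[1]-e[0]; print(np.degrees(np.arctan2(v[1],v[0]))+90-360)
m=e.mean(0)[:2]; F=np.array([.517,.0697]); w=F-m; print(m,"dir",np.degrees(np.arctan2(w[1],w[0])))
for y in np.radians([-80,-82,-84]):
  c,s=np.cos(y),np.sin(y); print("foot in wedge",c*w[0]+s*w[1],-s*w[0]+c*w[1],"tab",m-.115*np.array([c,s]))
E
```

```text
-81.64283020883009
-79.33994298306523
-440.5707506324626
[0.49981488 0.14134712] dir -76.51196777580937
foot in wedge 0.07354280239266628 0.00448265181263339 tab [0.47984534 0.25460001]
foot in wedge 0.07334155981235524 0.007046527891861875 tab [0.48380997 0.25522795]
foot in wedge 0.07305096183881404 0.009601818862288534 tab [0.4877941  0.25571714]
```

```bash
python3 -m creep '[[[-0.167,0,0],[0,0,0]],[[-0.167,0,0],[0,0,0]],[[-0.167,0,0],[0,0,0]],[[-0.167,0,0],[0,0,0]],[[-0.167,0,0],[0,0,0]],[[-0.167,0,0],[0,0,0]],[[-0.167,0,0],[0,0,0]],[[-0.167,0,0],[0,0,0]],[[0,0,0],[0,0,0]],[[0,0,0],[0,0,0]]]'
python3 - <<'E'
from h import *
from workcell import spotter
a=eyes.get_image("top")
for t in("wedge","tab","corner","short_foot"):
  for d in spotter.place_of(t,"top"): print(t,np.round(d["point"],3),round(d["score"],2))
cv2.imwrite("pics/crop5.png",cv2.resize(a[120:240,130:290],None,fx=5,fy=5,interpolation=cv2.INTER_CUBIC))
E
```

```text
time_s: 9.85
eef_pos: [0.4937, 0.1921, 0.1807]
ee_rot: [0.641, 0.768, -0.0, -0.0]
force: [0.2, -0.0, -0.1]
width: 0.454
wedge [ 0.497 -0.303 -0.003] 0.88
wedge [0.513 0.065 0.002] 0.73
wedge [ 0.335 -0.041  0.003] 0.64
wedge [ 0.615 -0.034  0.004] 0.46
tab [0.492 0.175 0.014] 0.66
tab [ 0.404 -0.236  0.016] 0.58
tab [ 0.331 -0.157  0.016] 0.56
corner [0.517 0.072 0.061] 0.59
```

View pics/crop5.png

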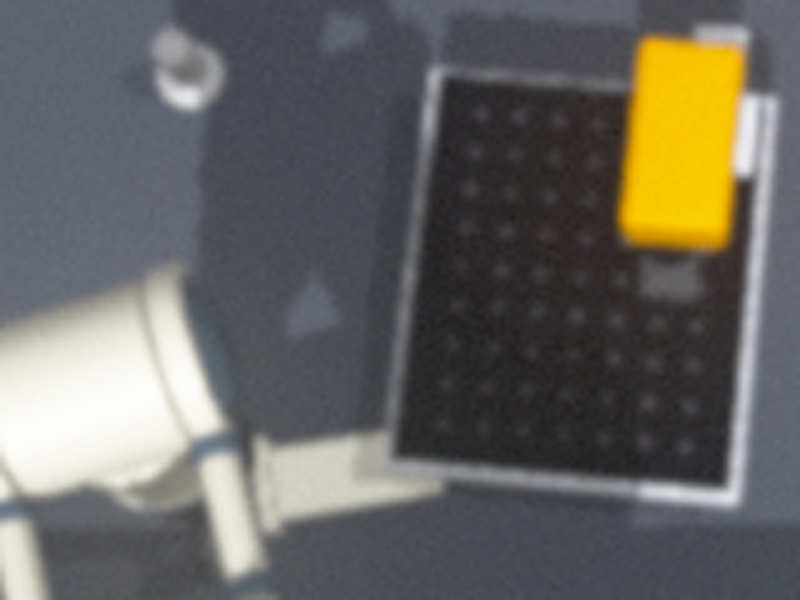

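The wedge now goes under the deck at the near-left corner, with its visible sides at (270–385,440–530) in line with the foot. I'll push slowly from here.

```bash
python3 -m creep '[[[-0.03,0,0],[0,0,0]],[[-0.03,0,0],[0,0,0]],[[-0.03,0,0],[0,0,0]],[[-0.03,0,0],[0,0,0]],[[-0.03,0,0],[0,0,0]],[[-0.02,0,0],[0,0,0]],[[-0.02,0,0],[0,0,0]],[[-0.02,0,0],[0,0,0]],[[-0.02,0,0],[0,0,0]],[[-0.02,0,0],[0,0,0]]]'
python3 -m creep '[[[-0.01,0,0],[0,0,0]],[[-0.01,0,0],[0,0,0]],[[-0.01,0,0],[0,0,0]],[[-0.01,0,0],[0,0,0]],[[-0.01,0,0],[0,0,0]],[[-0.01,0,0],[0,0,0]],[[-0.01,0,0],[0,0,0]],[[-0.01,0,0],[0,0,0]],[[-0.01,0,0],[0,0,0]],[[-0.01,0,0],[0,0,0]]]'
```

```text
time_s: 11.35
eef_pos: [0.4964, 0.1773, 0.1809]
ee_rot: [0.641, 0.768, 0.0, 0.0]
force: [0.2, 0.5, 0.6]
width: 0.45
time_s: 12.6
eef_pos: [0.4975, 0.1714, 0.1808]
ee_rot: [0.641, 0.768, -0.0, -0.0]
force: [0.3, -0.2, -0.7]
width: 0.453
```

```bash
python3 -m creep '[[[-0.01,0,0],[0,0,0]],[[-0.01,0,0],[0,0,0]],[[-0.01,0,0],[0,0,0]],[[-0.01,0,0],[0,0,0]],[[-0.01,0,0],[0,0,0]],[[-0.01,0,0],[0,0,0]],[[-0.01,0,0],[0,0,0]],[[-0.01,0,0],[0,0,0]],[[-0.01,0,0],[0,0,0]],[[-0.01,0,0],[0,0,0]]]'
```

```text
time_s: 13.85
eef_pos: [0.4986, 0.1655, 0.1809]
ee_rot: [0.641, 0.768, 0.0, -0.0]
force: [0.3, 0.6, -0.2]
width: 0.447
```

```bash
python3 -m creep '[[[-0.01,0,0],[0,0,0]],[[-0.01,0,0],[0,0,0]],[[-0.01,0,0],[0,0,0]],[[-0.01,0,0],[0,0,0]],[[-0.01,0,0],[0,0,0]],[[-0.01,0,0],[0,0,0]],[[-0.01,0,0],[0,0,0]],[[-0.01,0,0],[0,0,0]],[[-0.01,0,0],[0,0,0]],[[-0.01,0,0],[0,0,0]]]'
```

```text
time_s: 15.1
eef_pos: [0.4996, 0.1596, 0.1809]
ee_rot: [0.641, 0.768, -0.0, -0.0]
force: [1.1, 1.1, -0.7]
width: 0.453
```

```bash
python3 -m creep '[[[-0.01,0,0],[0,0,0]],[[-0.01,0,0],[0,0,0]],[[-0.01,0,0],[0,0,0]],[[-0.01,0,0],[0,0,0]],[[-0.01,0,0],[0,0,0]],[[-0.01,0,0],[0,0,0]],[[-0.01,0,0],[0,0,0]],[[-0.01,0,0],[0,0,0]],[[-0.01,0,0],[0,0,0]],[[-0.01,0,0],[0,0,0]]]'
```

```text
time_s: 16.35
eef_pos: [0.5007, 0.1537, 0.1809]
ee_rot: [0.641, 0.768, 0.0, 0.0]
force: [-0.2, 0.2, -0.6]
width: 0.448
```

```bash
python3 -m creep '[[[-0.01,0,0],[0,0,0]],[[-0.01,0,0],[0,0,0]],[[-0.01,0,0],[0,0,0]],[[-0.01,0,0],[0,0,0]],[[-0.01,0,0],[0,0,0]],[[-0.01,0,0],[0,0,0]],[[-0.01,0,0],[0,0,0]],[[-0.01,0,0],[0,0,0]],[[-0.01,0,0],[0,0,0]],[[-0.01,0,0],[0,0,0]]]'
```

```text
time_s: 17.6
eef_pos: [0.5017, 0.148, 0.1809]
ee_rot: [0.64, 0.768, 0.0, -0.0]
force: [-1.1, 3.8, -0.4]
width: 0.451
```

```bash
python3 -m creep '[[[-0.01,0,0],[0,0,0]],[[-0.01,0,0],[0,0,0]],[[0,0,0],[0,0,0]],[[0,0,0],[0,0,0]],[[0,0,0],[0,0,0]],[[0,0,0],[0,0,0]],[[0,0,0],[0,0,0]],[[0,0,0],[0,0,0]],[[0,0,0],[0,0,0]],[[0,0,0],[0,0,0]]]'
```

```text
time_s: 18.85
eef_pos: [0.502, 0.1467, 0.1809]
ee_rot: [0.64, 0.768, 0.0, -0.0]
force: [-1.3, 5.1, -0.3]
width: 0.446
```

About 5 N of steady resistance means it is seated. I'll back off and check.

```bash
python3 -m creep '[[[0.1,0,0],[0,0,0]],[[0.2,0,0],[0,0,0]],[[0.4,0,0],[0,0,0]],[[0,0,-0.5],[0,0,0]],[[0,0,-0.5],[0,0,0]],[[0,0,-0.5],[0,0,0]],[[0,0,-0.5],[0,0,0]],[[0,0,0],[0,0,0]],[[0,0,0],[0,0,0]],[[0,0,0],[0,0,0]]]' -1
python3 - <<'E'
from h import *
from workcell import spotter
a=eyes.get_image("top"); b=eyes.get_image("scene")
for c in("top","scene"):
 for t in("wedge","tab","corner","short_foot"):
  for d in spotter.place_of(t,c):
   if d["point"][1]>-.03:print(c,t,np.round(d["point"],3),round(d["score"],2))
v=np.hstack([cv2.resize(a[140:240,150:250],(400,400),interpolation=2),cv2.resize(b[130:230,290:390],(400,400),interpolation=2)])
cv2.imwrite("pics/crop6.png",v)
E
```

```text
time_s: 20.1
eef_pos: [0.4942, 0.188, 0.2991]
ee_rot: [0.64, 0.768, -0.001, -0.001]
force: [1.0, -0.2, 0.4]
width: -0.0
top tab [0.5   0.134 0.017] 0.73
top corner [0.523 0.07  0.063] 0.69
scene tab [0.501 0.131 0.018] 0.72
scene corner [0.519 0.069 0.062] 0.66
```

View pics/crop6.png

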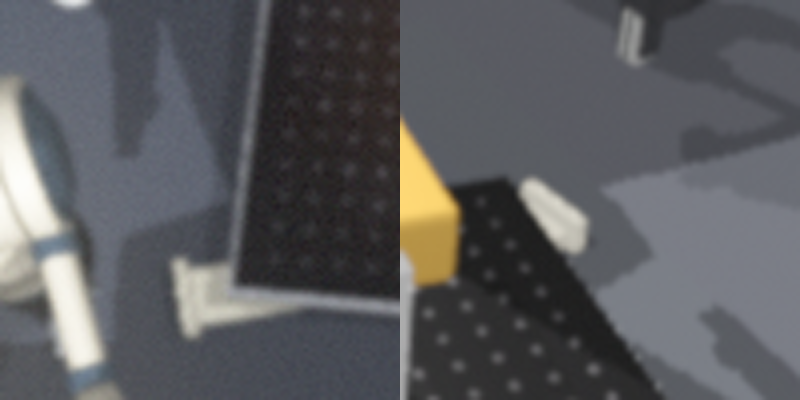

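The tab is at about (175–200,260–335) in the left half, with the deck over the wedge. Taking the tab at (0.500,0.132), the foot is about 50 mm behind the thin edge and about 7 mm off the wedge's middle line. Next is the press.

```bash
python3 -m creep '[[[-0.39,0.01,0],[0,0,0]],[[-0.39,0.01,0],[0,0,0]],[[-0.39,0.01,0],[0,0,0]],[[-0.39,0.01,0],[0,0,0]],[[-0.39,0.01,0],[0,0,0]],[[0,0,0.3],[0,0,0]],[[0,0,0.3],[0,0,0]],[[0,0,0.3],[0,0,0]],[[0,0,0],[0,0,0]],[[0,0,0],[0,0,0]]]'
python3 -m creep '[[[0,0,0.015],[0,0,0]],[[0,0,0.015],[0,0,0]],[[0,0,0.015],[0,0,0]],[[0,0,0.015],[0,0,0]],[[0,0,0.015],[0,0,0]],[[0,0,0.015],[0,0,0]],[[0,0,0.015],[0,0,0]],[[0,0,0.015],[0,0,0]],[[0,0,0],[0,0,0]],[[0,0,0],[0,0,0]]]'
```

```text
time_s: 21.85
eef_pos: [0.5184, 0.0738, 0.247]
ee_rot: [0.64, 0.768, 0.0, 0.0]
force: [-0.1, -0.4, -0.0]
width: 0.0
time_s: 23.1
eef_pos: [0.5184, 0.0734, 0.2397]
ee_rot: [0.641, 0.768, -0.0, 0.0]
force: [-0.2, -0.5, 0.5]
width: 0.005
```

```bash
python3 -m creep '[[[0,0,0.01],[0,0,0]],[[0,0,0.01],[0,0,0]],[[0,0,0.01],[0,0,0]],[[0,0,0.01],[0,0,0]],[[0,0,0.01],[0,0,0]],[[0,0,0.01],[0,0,0]],[[0,0,0.01],[0,0,0]],[[0,0,0.01],[0,0,0]],[[0,0,0],[0,0,0]],[[0,0,0],[0,0,0]]]'
```

```text
time_s: 24.35
eef_pos: [0.5184, 0.0734, 0.2351]
ee_rot: [0.641, 0.768, 0.0, 0.0]
force: [-1.5, -0.3, 1.9]
width: 0.003
```

```bash
python3 -m creep '[[[0,0,0.01],[0,0,0]],[[0,0,0.01],[0,0,0]],[[0,0,0],[0,0,0]],[[0,0,0],[0,0,0]],[[0,0,0],[0,0,0]],[[0,0,0],[0,0,0]],[[0,0,0],[0,0,0]],[[0,0,0],[0,0,0]],[[0,0,0],[0,0,0]],[[0,0,0],[0,0,0]]]'
```

```text
time_s: 25.6
eef_pos: [0.5184, 0.0734, 0.2349]
ee_rot: [0.64, 0.768, 0.0, 0.0]
force: [-3.3, -0.1, 7.3]
width: 0.001
```

The reading is 7.3 N with the tip moving only 0.2 mm, so the corner is firm. I'll go slightly firmer, hold, then move away.

```bash
python3 -m creep '[[[0,0,0.01],[0,0,0]],[[0,0,0],[0,0,0]],[[0,0,0],[0,0,0]],[[0,0,0],[0,0,0]],[[0,0,0],[0,0,0]],[[0,0,0],[0,0,0]],[[0,0,0],[0,0,0]],[[0,0,0],[0,0,0]],[[0,0,0],[0,0,0]],[[0,0,0],[0,0,0]]]'
python3 -m creep '[[[0,0,-0.1],[0,0,0]],[[0,0,-0.4],[0,0,0]],[[0,0,-0.6],[0,0,0]],[[0,0,-0.6],[0,0,0]],[[0.6,0,-0.3],[0,0,0]],[[0.7,0,0],[0,0,0]],[[0.7,0,0],[0,0,0]],[[0.6,0,0],[0,0,0]],[[0,0,0],[0,0,0]],[[0,0,0],[0,0,0]]]'
python3 - <<'E'
from h import *
from workcell import spotter
a=eyes.get_image("top"); b=eyes.get_image("scene")
for c in("top","scene"):
 for t in("tab","corner","stand","pedestal"):
  for d in spotter.place_of(t,c):
   if d["point"][1]>-.05:print(c,t,np.round(d["point"],3),round(d["score"],2))
v=np.hstack([cv2.resize(a[120:240,140:290],(500,400),interpolation=2),cv2.resize(b[160:280,240:330],(300,400),interpolation=2)])
cv2.imwrite("pics/crop7.png",v)
E
```

```text
time_s: 26.85
eef_pos: [0.5184, 0.0734, 0.2349]
ee_rot: [0.64, 0.768, 0.0, 0.0]
force: [-5.9, 0.0, 10.0]
width: 0.001
time_s: 28.1
eef_pos: [0.4906, 0.2266, 0.3528]
ee_rot: [0.64, 0.768, -0.0, 0.0]
force: [0.0, 0.4, 0.2]
width: 0.003
top tab [0.502 0.132 0.014] 0.67
top corner [0.52  0.07  0.061] 0.59
top stand [ 0.616 -0.034  0.003] 0.67
top pedestal [0.77  0.233 0.001] 0.61
scene tab [0.503 0.135 0.016] 0.6
scene corner [0.516 0.067 0.062] 0.9
scene stand [ 0.619 -0.032 -0.002] 0.6
scene pedestal [ 0.773  0.238 -0.001] 0.74
```

View pics/crop7.png

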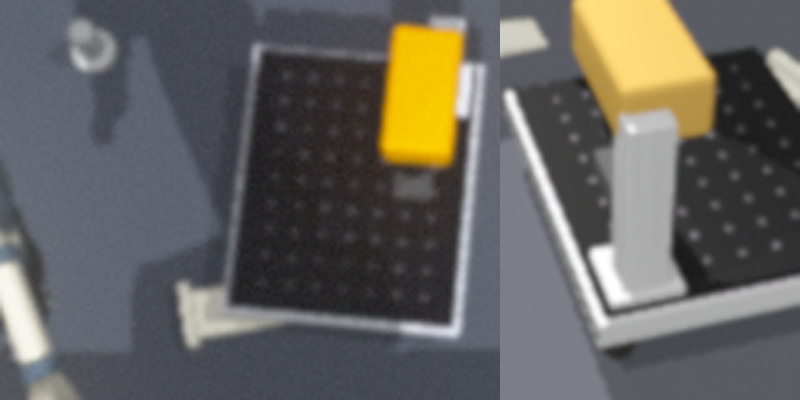

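The stand is unmoved, the wedge's tab sticks out at (185–225,285–345), and the arm is clear. Everything agrees, so I'm handing in.

```bash
python3 -c "
from workcell import workorder; print(workorder.hand_in())"
```

```text
the job is handed in; nothing more can be done
None
```

The wedge is seated under the short foot, and I've handed the job in after about 28 s of the 61 s; no verdict came back.

- **Lining up:** I turned the wedge into line with fingertip nudges on its tab. The second nudge turned it too far, so I squared it up again with the two fingers behind the tab.
- **Seating:** I pushed it in slowly until the resistance rose to about 5 N and held there. I stopped at that point so it would not jack the stand up. By my estimate the foot sits about 50 mm behind the thin edge and about 7 mm off the wedge's middle line.
- **Press test:** I pressed the corner with 7 to 10 N. The fingertips sank only 0.2 mm at 7 N and no further at 10 N, so the stand no longer rocks. A sideways reading of 3 to 6 N came up during the press, but the stand did not move.
- **Final checks:** The stand, the tab and the pedestal were where expected to within about 5 mm, and the wrist force was near zero. I did not re-measure the screwdriver and the jar, but the arm never worked near them. The load on the wedge with nothing pressing, and the stand's exact tilt, are inferred and were not measured directly.

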